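# Kit the pin-change tray to its outlines

### The arm

A 6-joint arm with a two-finger parallel gripper is mounted at the origin on a cart in front of the work surface, level with it; the furniture and walls round the work are solid. World frame = base frame: x ahead of the robot, y to its left, z up, the work surface at z = 0. Lengths are in mm, angles in rad, forces in N, time in s.
With the tool pointing down it reaches from about 350 to 775 mm from the base axis. Payload 7.3 kg.
Tool frame: the origin (TCP) lies on the centre line of the jaws, within the pads' length; the fingertips stand 22 mm ahead of it and the grasp point (between the pads) lies 3 mm ahead of it (bot.finger_overhang is the distance from the TCP to the fingertips, in mm); y points along the fingers, z is the direction in which the jaws open and shut, and the axes are right-handed (so a half turn about y gives the same grasp; the last joint's range is limited). The gripper opens to 92 mm and grips with 3 to 60 N. Pads are 19 mm wide; open, the fingers measure 130 mm over their backs; the gripper's body (75 mm by 190 mm) begins 47 mm behind the grasp point.
Start: joints at [1.197, 0.342, 1.524, -0, 1.275, -0.146], TCP at [118.546, 511.458, 248.741] pointing down, gripper open.
Joint ranges: [-2.53, 2.53], [-0.77, 2.02], [0.04, 2.7], [-1, 4.14], [0.28, 2.66], [-3.11, 3.11]. Speed limits (rad/s): [2.57, 2.57, 3.14, 3.14, 3.14, 3.14].

### API

Orientations are given as [roll, pitch, yaw] about the fixed x, y, z axes, in that order (R = Rz(yaw) Ry(pitch) Rx(roll)).
In Python, from plant import bot, viewer, find_in, spot_point gives the robot as it stands.
- The arm moves only by the tool send_rows, never from a script. Its argument "moves" is a list of rows, each a list of 3 entries, a list of its own where there are three numbers: the shift along the tool's x, y, z in mm, then the turn, a rotation vector about the tool's x, y, z in degrees, then the finger opening in mm, from 0 to 91.8. A call has 1 to 20 rows; each row shifts and turns the pose as measured when the row begins, along the tool's axes as they then stand; what a row does not reach is not made up. A row lasts 1/8 s, in which the tool goes at most 62.5 mm and 10.7 degrees, less where a joint would pass 70% of its speed; a pose out of reach is approached as far as the arm can. A call with a gripper value outside its range is refused whole. The fingers move at their own pace and stop on an object; the grip force is fixed at half the most. Time passes only in rows, so rows that do not move let the fingers close. It gives the time, the measured TCP pose, the force and the opening at its end, in the units of the state.
- bot.get_obs(): the state, without advancing time (a new reading comes with each control period).
- viewer.capture(name): name is "scene" or "top" or "wrist"; returns the picture (400x640x3 uint8, blue, green, red); there is no depth.
- viewer.camera_model(name): a dict with "fx", "fy", "cx", "cy" (pixels), "rvec" (rotation vector, rad) and "tvec" (3), from world to camera coordinates, as OpenCV has them. Camera axes: x right, y down, z forward; pixel columns grow to the right and rows downward; lengths in mm; the calibration is good to about 2 mm. A picture is of the moment at which its call begins: read the wrist's pose just before it. camera_model takes no time and is no camera call; for the wrist camera it gives the pose at the moment of the call.
- bot.close_job(): hands the job in, once; it reports no verdict.
Trained networks look in the newest picture that a camera, given by its name, has taken for a name from the list of things; names that differ only in an ending like _2 or _b are one class to them, and where a whole thing is asked for, a point or a joint stands for the part that bears it (a point fixed in the world has none). Each returns a list of dicts, best first, with "conf" (0 to 1); they miss things now and then, are a little off and sometimes report something else, mostly with a low value. They report only what shows in the picture. A call takes as long as a camera call.
- find_in(camera, thing): "extent" ([centre column, centre row, width, height] in pixels, round what is visible of it).
- spot_point(camera, thing): "point" ([column, row] in pixels: a listed point, or the origin of a listed thing).
The state is a dict: "time": time; "joint_positions": joint angles; "dq": joint speeds; "tau": joint torques, N m; "tool_pos": TCP position; "tcp_rot": TCP orientation; "contact_force": force on the tool from outside, world axes, zero at the start; "moment": the same for the moment, N m; "grip_width": finger opening in mm.
Only numpy, scipy, OpenCV 4.12 (cv2) and the standard library are available. Lean on these libraries where they do the work, as an engineer would, in place of code of your own. Each camera call takes 0.05 s, during which the arm holds its last target.

### The job

Make up the kit for changing the marking pin: take the black pin case and the brass drift that lie on the near right part of the desk and lay each one flat on its own drawn outline in the shallow tray on the left, lined up with the outline, the case still right way up. Set them down gently, do not drop them.

Things in the scene. Friction and masses are not known exactly. Their poses are not given: they have to be found in the camera images.
- pin_case: closed black and dark grey plastic case, 52 x 85 x 22 mm, about 60 g, lying flat on the near right part of the desk (a like case far back is out of reach and not meant). Origin: centre of its underside; z up; its long side (85 mm) runs along its y axis, so it is grasped across the 52 mm along its x axis.
- brass_drift: plain hexagonal brass bar, 15 x 135 x 13 mm, about 190 g, lying flat on the near right part of the desk (a like bar far back on the left is not meant). Origin: centre of its underside, at mid length; z up; its length runs along its y axis. Either way round will do. It is grasped at mid length, across the 15 mm along its x axis.
- case_card: white card, 152 x 70 x 2 mm, in one bay of a shallow fixed aluminium tray on the left of the desk, with a wide rounded black outline (90 x 60 mm): the place of the pin case. Origin: centre of its underside, under the outline's centre; the card's top is 2 mm above it and 4 mm above the desk. Right of the tray is a machine base 30 mm high. z up; the outline's long side runs along the card's x axis.
- drift_card: white card of the same size and height in the tray's other bay, 73 mm away across its x axis (which bay varies), with a long narrow outline (142 x 22 mm) drawn in black: the place of the brass drift. Origin: centre of its underside; z up; the outline's length runs along the card's x axis; either way round is right. The tray's rim (164 x 154 mm outside) stands 10 mm above the desk.

How it is judged (in metres and radians):
At the end, for the whole second after the job is handed in: The pin case (right way up) and the brass drift (on any of its faces) each lie flat and at rest on their own card, centred on the outline to 15 mm and lined up with it to 0.2 rad (11 degrees), either way round (horizontal distance between pin_case and case_card below 0.015 m and angle between the y axis of pin_case and the x axis of case_card, either way round below 0.2 rad and z of pin_case in the frame of case_card below 0.006 m and angle between pin_case's own z axis and vertical below 0.1 rad and horizontal distance between brass_drift and drift_card below 0.015 m and angle between the y axis of brass_drift and the x axis of drift_card, either way round below 0.2 rad and z of brass_drift in the frame of drift_card below 0.017 m and angle between brass_drift's own y axis and vertical above 1.45 rad and linear speed of each of pin_case, brass_drift below 0.02 m/s); the robot touches nothing.
It fails at once if the pin case is dropped: it falls free of the fingers faster than 0.7 m/s (a fall of about 25 mm) (contact force between the fingers and pin_case below 0.05 N and linear speed of pin_case above 0.7 m/s).
It fails at once if the brass drift is dropped: it falls free of the fingers faster than 0.7 m/s (a fall of about 25 mm) (contact force between the fingers and brass_drift below 0.05 N and linear speed of brass_drift above 0.7 m/s).
It also fails if it takes over 62 s, if anything falls off the work surface, if the arm or the gripper's body presses on something with over 40 N, if the wrist force passes 120 N, or if a joint passes its speed limit or range.

## Working session

There is one attempt and no reset: what is moved stays moved. The work goes in short steps, Python scripts to look and compute and a tool call to move; the robot and the scene stay as the last step left them, time stands still between calls to the robot, and variables do not carry over. Pictures are saved under pics/ and viewed, and the job is handed in when it is done.

Besides the shell and the picture viewer there is one more tool, called as name([rows], argument=value, ...), one row to a line, values as JSON. send_rows: Moves the arm, as the interface text tells. Its arguments: {"type":"object","properties":{"moves":{"type":"array","items":{"type":"array"}}},"required":["moves"]}

```bash
ls; mkdir -p pics; cat > h.py <<'E'
import numpy as np, cv2
from plant import bot, viewer, find_in, spot_point
from scipy.spatial.transform import Rotation as R
def ray(cam,px,z):
    m=viewer.camera_model(cam); K=np.array([[m['fx'],0,m['cx']],[0,m['fy'],m['cy']],[0,0,1]])
    Rm=cv2.Rodrigues(np.array(m['rvec'],float))[0]; t=np.array(m['tvec'],float).ravel()
    o=-Rm.T@t; d=Rm.T@np.linalg.inv(K)@np.array([px[0],px[1],1.])
    return o+d*(z-o[2])/d[2]
def proj(cam,P):
    m=viewer.camera_model(cam); K=np.array([[m['fx'],0,m['cx']],[0,m['fy'],m['cy']],[0,0,1]])
    return cv2.projectPoints(np.array(P,float).reshape(-1,1,3),np.array(m['rvec'],float),np.array(m['tvec'],float),K,None)[0].reshape(-1,2)
E
python3 - <<'E'
from h import *
for c in ['scene','top']:
    im=viewer.capture(c); cv2.imwrite(f'pics/{c}0.png',im)
    for t in ['pin_case','brass_drift','case_card','drift_card']:
        print(c,t,[(np.round(d['extent']),round(d['conf'],2)) for d in find_in(c,t)[:3]],[(np.round(d['point'],1),round(d['conf'],2),ray(c,d['point'],2).round()) for d in spot_point(c,t)[:3]])
o=bot.get_obs();print(o)
E
```

```text
pics
scene pin_case [(array([455., 287.,  42.,  29.]), 0.75)] [(array([451.9, 288.3]), 0.7, array([ 469., -421.,    2.]))]
scene brass_drift [(array([383., 250.,  45.,  25.]), 0.56)] [(array([382.2, 250.3]), 0.71, array([ 485., -233.,    2.]))]
scene case_card [(array([225., 161.,  47.,  43.]), 0.65)] [(array([229.6, 158. ]), 0.94, array([557., 295.,   2.]))]
scene drift_card [(array([207., 151.,  46.,  40.]), 0.88)] [(array([210.1, 149.3]), 0.6, array([558., 368.,   2.])), (array([455.2, 291.9]), 0.38, array([ 464., -430.,    2.]))]
top pin_case [(array([457., 214.,  33.,  29.]), 0.91)] [(array([455.7, 211.5]), 0.85, array([ 482., -419.,    2.])), (array([235.4, 194.5]), 0.43, array([539., 295.,   2.]))]
top brass_drift [(array([398., 208.,  41.,   8.]), 0.61)] [(array([398. , 207.2]), 0.47, array([ 496., -233.,    2.]))]
top case_card [(array([234., 193.,  28.,  44.]), 0.94)] [(array([234.1, 193.7]), 0.72, array([542., 299.,   2.]))]
top drift_card [(array([211., 191.,  22.,  47.]), 0.59)] [(array([210.7, 190.2]), 0.86, array([553., 376.,   2.]))]
{'time': 0.9, 'joint_positions': array([ 1.19701566e+00,  3.41951371e-01,  1.52412621e+00,  3.75319178e-05,
        1.27542380e+00, -1.45986779e-01]), 'dq': array([ 0.00089471, -0.00028641, -0.00160966,  0.00060386,  0.00168249,
        0.00056455]), 'tau': array([-5.22557420e-04, -4.31125510e+01, -2.44482851e+01,  7.18770968e-02,
        4.81276063e-02,  1.71501307e-05]), 'tool_pos': array([118.52075737, 511.44532549, 248.75660021]), 'tcp_rot': array([-1.57070081e+00,  2.22489117e-05, -2.27804813e-01]), 'contact_force': array([ 0.14835737, -0.91933781, -0.87564626]), 'moment': array([-0.05127698, -0.02248904, -0.0181682 ]), 'grip_width': 91.96040709980628}
```

```bash
python3 - <<'E'
import cv2
a=cv2.imread('pics/top0.png');b=cv2.imread('pics/scene0.png')
cv2.imwrite('pics/t_a.png',cv2.resize(a,(800,500)))
cv2.imwrite('pics/s_a.png',cv2.resize(b,(800,500)))
cv2.imwrite('pics/t_r.png',cv2.resize(a[170:250,360:500],None,fx=5.6,fy=5.6,interpolation=2))
cv2.imwrite('pics/t_l.png',cv2.resize(a[150:240,180:320],None,fx=5.6,fy=5.6,interpolation=2))
E
```

```text
(no output)
```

View pics/t_a.png

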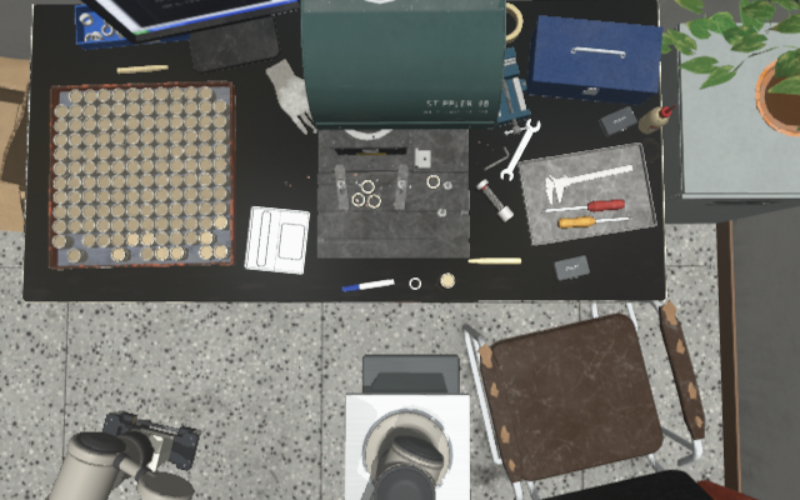

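View pics/s_a.png

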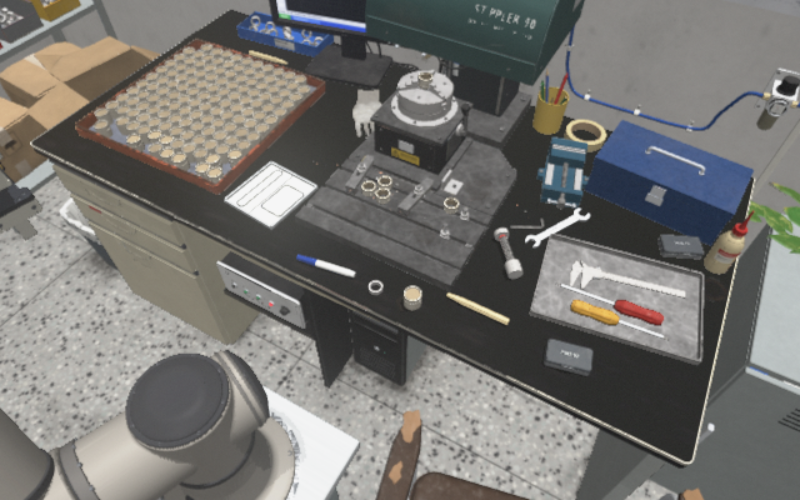

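View pics/t_r.png

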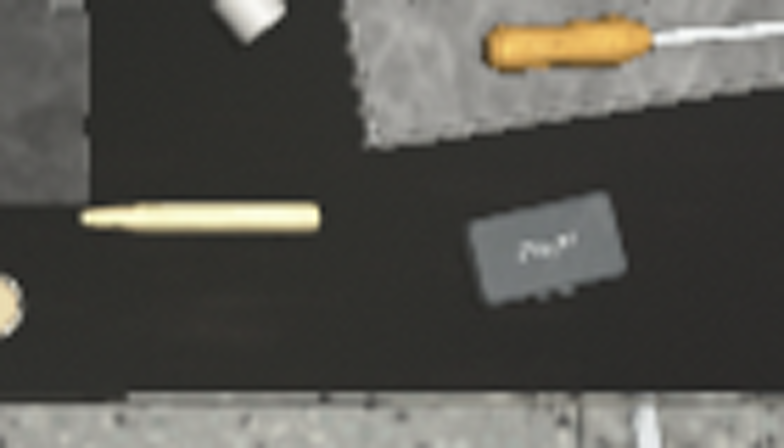

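View pics/t_l.png

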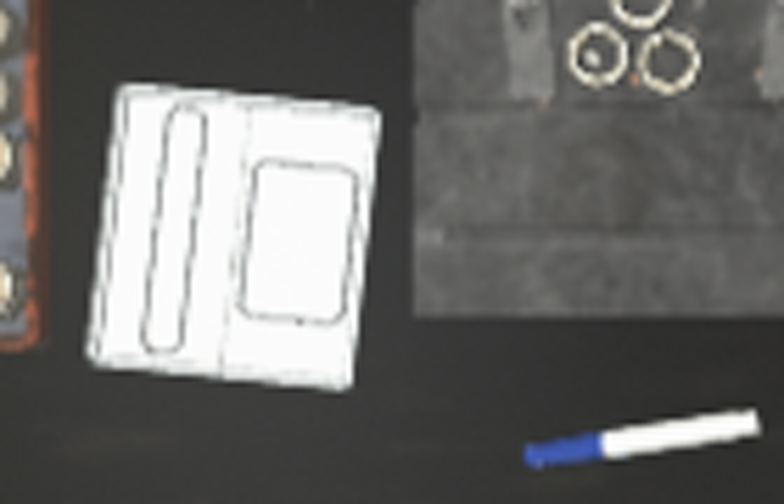

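```bash
python3 - <<'E'
from h import *
def cr(p,ox,oy): return ((p[0])/5.6+ox-0.4,(p[1])/5.6+oy-0.4)
C=[ray('top',cr(p,360,170),22) for p in [(468,224),(607,192),(627,272),(490,305)]]
print('case',np.mean(C,0).round(1)); e=(C[1]-C[0]+C[2]-C[3])/2; f=(C[3]-C[0]+C[2]-C[1])/2; print(np.linalg.norm(e),np.linalg.norm(f),np.degrees(np.arctan2(e[1],e[0])))
D=[ray('top',cr(p,360,170),8) for p in [(80,217),(321,217)]]
print('drift',np.mean(D,0).round(1),np.linalg.norm(D[1]-D[0]),D)
O=[ray('top',cr(p,180,150),4) for p in [(252,158),(360,165),(347,326),(238,316)]]
print('caseout',np.mean(O,0).round(1)); e=(O[0]-O[3]+O[1]-O[2])/2;f=O[1]-O[0];print(np.linalg.norm(e),np.linalg.norm(f),np.degrees(np.arctan2(e[1],e[0])))
P=[ray('top',cr(p,180,150),4) for p in [(187,104),(163,355)]]
e=P[0]-P[1];print('driftout',np.mean(P,0).round(1),np.linalg.norm(e),np.degrees(np.arctan2(e[1],e[0])))
T=[ray('top',cr(p,180,150),10) for p in [(118,84),(382,106),(350,389),(89,360)]]
print('tray',np.round(T,0), np.mean(T,0).round(1))
for z in (100,200,300,400): print(z,ray('top',(322,100),z).round())
b=cv2.imread('pics/scene0.png')
cv2.imwrite('pics/s_r.png',cv2.resize(b[220:320,345:485],None,fx=5.6,fy=5.6,interpolation=2))
cv2.imwrite('pics/s_l.png',cv2.resize(b[120:190,170:270],None,fx=7,fy=7,interpolation=2))
E
```

```text
case [ 473.2 -419.3   22. ]
80.52583887368849 47.08825216348381 -76.90490264823049
drift [ 492.1 -224.2    8. ] 138.33622771536758 [array([ 492.31629648, -155.05352687,    8.        ]), array([ 491.89416251, -293.38911051,    8.        ])]
caseout [545.  301.9   4. ]
93.1873790494035 63.27199913542552 -4.2984359232567115
driftout [552.2 374.5   4. ] 146.92641915287368 -4.765285988682003
tray [[637. 407.  10.]
 [623. 253.  10.]
 [459. 270.  10.]
 [476. 422.  10.]] [548.6 338.1  10. ]
100 [822.   9. 100.]
200 [794.   7. 200.]
300 [766.   4. 300.]
400 [738.   1. 400.]
```

View pics/s_r.png

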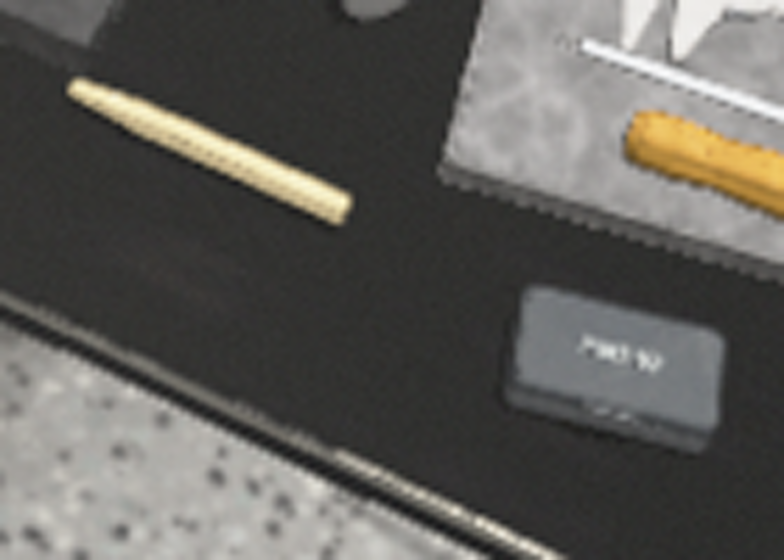

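```bash
cat >> h.py <<'E'
def plan(wps,mm=55,deg=9):
    """wps: (x,y,z,yawdeg). prints suggested tool-frame rows from current pose, grouping equal rows"""
    o=bot.get_obs(); p=np.array(o['tool_pos']); rot=R.from_euler('xyz',o['tcp_rot'])
    print('at',p.round(1),np.degrees(o['tcp_rot']).round(1),'t',round(o['time'],2),'grip',round(o['grip_width'],1),'F',np.round(o['contact_force'],1))
    for w in wps:
        q=np.array(w[:3]); rt=R.from_euler('xyz',[-90,0,w[3]],degrees=True)
        rv=(rot.inv()*rt).as_rotvec()
        n=int(max(1,np.ceil(np.linalg.norm(q-p)/mm-.02),np.ceil(np.degrees(np.linalg.norm(rv))/deg-.02)))
        print('->',w)
        for i in range(n):
            d=rot.inv().apply((q-p)/(n-i)); rv=(rot.inv()*rt).as_rotvec()/(n-i)
            d=d.round(0 if n>1 else 1); a=np.degrees(rv).round(1)
            print([d.tolist(),a.tolist()])
            p=p+rot.apply(d); rot=rot*R.from_rotvec(np.radians(a))
E
python3 - <<'E'
from h import *
plan([(300,420,200,-25),(430,150,170,-45),(450,-150,170,-75),(473,-419,150,-77)])
E
```

```text
at [118.5 511.4 248.8] [-90.    0.  -13.1] t 0.9 grip 92.0 F [ 0.1 -0.9 -0.9]
-> (300, 420, 200, -25)
[[49.0, 12.0, -12.0], [-0.0, 3.0, -0.0]]
[[50.0, 12.0, -9.0], [-0.0, 3.0, -0.0]]
[[51.0, 12.0, -7.0], [-0.0, 3.0, -0.0]]
[[50.0, 13.0, -4.0], [-0.0, 2.9, -0.0]]
-> (430, 150, 170, -45)
[[39.0, 5.0, -32.0], [-0.0, 3.3, -0.0]]
[[40.0, 5.0, -29.0], [-0.0, 3.3, -0.0]]
[[42.0, 5.0, -27.0], [-0.0, 3.4, -0.0]]
[[44.0, 5.0, -25.0], [-0.0, 3.3, -0.0]]
[[45.0, 5.0, -22.0], [-0.0, 3.4, -0.0]]
[[46.0, 5.0, -19.0], [-0.0, 3.3, -0.0]]
-> (450, -150, 170, -75)
[[38.0, -0.0, -33.0], [-0.0, 5.0, -0.0]]
[[40.0, -0.0, -30.0], [-0.0, 5.0, -0.0]]
[[43.0, -0.0, -26.0], [-0.0, 5.0, -0.0]]
[[45.0, -0.0, -22.0], [-0.0, 5.0, -0.0]]
[[47.0, -0.0, -18.0], [-0.0, 5.0, -0.0]]
[[48.0, -0.0, -14.0], [-0.0, 5.0, -0.0]]
-> (473, -419, 150, -77)
[[53.0, 4.0, -10.0], [-0.0, 0.4, -0.0]]
[[53.0, 4.0, -9.0], [-0.0, 0.4, -0.0]]
[[53.0, 4.0, -9.0], [-0.0, 0.4, -0.0]]
[[53.0, 4.0, -8.0], [-0.0, 0.4, -0.0]]
[[54.0, 4.0, -8.0], [-0.0, 0.4, -0.0]]
```

send_rows([
  [[49,12,-12],[0,3,0],91],
  [[50,12,-9],[0,3,0],91],
  [[51,12,-7],[0,3,0],91],
  [[50,13,-4],[0,3,0],91],
  [[39,5,-32],[0,3.3,0],91],
  [[40,5,-29],[0,3.3,0],91],
  [[42,5,-27],[0,3.3,0],91],
  [[44,5,-25],[0,3.3,0],91],
  [[45,5,-22],[0,3.3,0],91],
  [[46,5,-19],[0,3.3,0],91],
  [[38,0,-33],[0,5,0],91],
  [[40,0,-30],[0,5,0],91],
  [[43,0,-26],[0,5,0],91],
  [[45,0,-22],[0,5,0],91],
  [[47,0,-18],[0,5,0],91],
  [[48,0,-14],[0,5,0],91],
])

```text
time: 2.9
tool_pos: [454.1, -169.4, 166.8]
tcp_rot: [-1.561, 0.002, -1.335]
contact_force: [1.0, -0.5, 0.3]
grip_width: 91.0
```

```bash
python3 - <<'E'
from h import *
plan([(473,-419,150,-77)])
E
```

```text
at [ 454.1 -169.4  166.8] [-89.4   0.1 -76.5] t 2.9 grip 91.0 F [ 1.  -0.5  0.3]
-> (473, -419, 150, -77)
[[49.0, 3.0, -8.0], [-0.1, 0.1, -0.0]]
[[50.0, 3.0, -8.0], [-0.1, 0.1, -0.0]]
[[49.0, 3.0, -8.0], [-0.1, 0.1, -0.0]]
[[50.0, 3.0, -8.0], [-0.1, 0.1, -0.1]]
[[49.0, 4.0, -7.0], [-0.2, 0.1, -0.0]]
```

send_rows([
  [[49,3,-8],[-0.1,0.1,0],80],
  [[50,3,-8],[-0.1,0.1,0],80],
  [[49,3,-8],[-0.1,0.1,0],80],
  [[50,3,-8],[-0.2,0.1,0],75],
  [[47,3,-7],[-0.2,0.1,0],75],
  [[0,0,0],[0,0,0],75],
])

```text
time: 3.65
tool_pos: [471.4, -429.2, 150.4]
tcp_rot: [-1.572, 0.0, -1.35]
contact_force: [-0.2, 0.9, 0.4]
grip_width: 75.2
```

```bash
python3 - <<'E'
from h import *
im=viewer.capture('wrist'); cv2.imwrite('pics/w1.png',im)
print(spot_point('wrist','pin_case')[:2],[ray('wrist',d['point'],0).round(1) for d in spot_point('wrist','pin_case')[:2]])
plan([(473,-419,60,-77)])
# overlay of estimated case top
c=np.array([473.2,-419.3]);a=np.radians(-76.9);u=np.array([np.cos(a),np.sin(a)]);v=np.array([-u[1],u[0]])
q=[np.r_[c+s*42.5*u+t*26*v,22] for s,t in ((1,1),(1,-1),(-1,-1),(-1,1))]
cv2.polylines(im,[proj('wrist',q).round().astype(int)],True,(0,0,255),1); cv2.imwrite('pics/w1o.png',im)
E
```

```text
[{'point': [316.0, 187.8], 'conf': 0.95}] [array([ 474.8, -419.1,    0. ])]
at [ 471.9 -425.3  151. ] [-90.1   0.1 -77.2] t 3.8 grip 75.1 F [-0.8  0.4 -0.4]
-> (473, -419, 60, -77)
[[-3.0, 46.0, 1.0], [0.0, -0.1, -0.1]]
[[-3.0, 45.0, 2.0], [0.1, -0.1, -0.0]]
```

View pics/w1o.png

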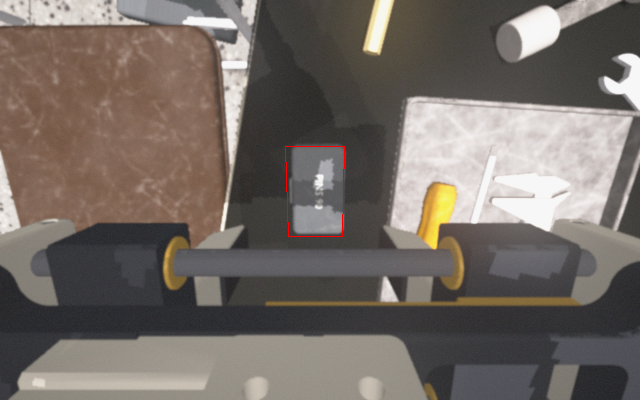

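send_rows([
  [[-3,46,2],[0,0,0],75],
  [[-3,45,2],[0,0,0],75],
  [[0,0,0],[0,0,0],75],
])

```text
time: 4.18
tool_pos: [476.0, -414.8, 60.8]
tcp_rot: [-1.57, -0.0, -1.342]
contact_force: [0.3, 0.6, 0.0]
grip_width: 74.9
```

```bash
python3 - <<'E'
from h import *
plan([(474.5,-419.5,31,-77)])
E
```

```text
at [ 476.  -414.8   60.8] [-90.   -0.  -76.9] t 4.17 grip 74.9 F [0.3 0.6 0. ]
-> (474.5, -419.5, 31, -77)
[[4.2, 29.8, -2.6], [-0.0, 0.1, 0.0]]
```

send_rows([
  [[3,15,-2],[0,0,0],75],
  [[2,15,-1],[0,0,0],75],
  [[0,0,0],[0,0,0],75],
])

```text
time: 4.55
tool_pos: [476.1, -421.5, 33.6]
tcp_rot: [-1.567, -0.006, -1.341]
contact_force: [0.2, 0.9, 0.5]
grip_width: 74.7
```

```bash
python3 - <<'E'
from h import *
plan([(474.5,-419.5,31,-77)])
E
```

```text
at [ 476.1 -421.5   33.6] [-89.8  -0.3 -76.8] t 4.55 grip 74.7 F [0.2 0.9 0.5]
-> (474.5, -419.5, 31, -77)
[[-2.4, 2.6, -1.1], [-0.2, 0.2, 0.3]]
```

send_rows([
  [[-2,3,-1],[-0.2,0.2,0.3],70],
  [[0,0,0],[0,0,0],60],
  [[0,0,0],[0,0,0],40],
  [[0,0,0],[0,0,0],40],
  [[0,0,0],[0,0,0],40],
  [[0,0,0],[0,0,0],40],
  [[0,0,0],[0,0,0],40],
])

```text
time: 5.42
tool_pos: [475.2, -420.6, 32.2]
tcp_rot: [-1.569, -0.003, -1.345]
contact_force: [0.4, 0.3, -0.4]
grip_width: 49.6
```

```bash
python3 - <<'E'
from h import *
plan([(474,-419,61,-77)])
E
```

```text
at [ 475.2 -420.6   32.2] [-89.9  -0.1 -77.1] t 5.42 grip 49.6 F [ 0.4  0.3 -0.4]
-> (474, -419, 61, -77)
[[-1.8, -28.8, -0.7], [-0.1, -0.1, 0.1]]
```

send_rows([
  [[0,0,0],[0,0,0],40],
  [[0,-10,0],[0,0,0],40],
  [[0,-20,0],[0,0,0],40],
  [[0,-30,0],[0,0,0],40],
  [[0,-40,0],[0,0,0],40],
  [[0,-30,0],[0,0,0],40],
  [[0,0,0],[0,0,0],40],
])

```text
time: 6.3
tool_pos: [475.0, -420.5, 169.2]
tcp_rot: [-1.568, -0.004, -1.345]
contact_force: [0.1, 0.2, -1.0]
grip_width: 49.5
```

```bash
python3 - <<'E'
from h import *
im=viewer.capture('wrist'); cv2.imwrite('pics/w2.png',im)
plan([(440,-150,170,-77),(430,150,170,-40),(545,302,120,-4.5)],mm=45,deg=7)
E
```

```text
at [ 474.5 -419.9  167.5] [-89.9  -0.1 -77.1] t 6.35 grip 49.3 F [ 0.3  0.1 -0.5]
-> (440, -150, 170, -77)
[[-39.0, -0.0, 4.0], [-0.0, -0.0, 0.0]]
[[-39.0, -0.0, 4.0], [-0.0, -0.0, 0.0]]
[[-39.0, -1.0, 4.0], [-0.0, -0.0, 0.0]]
[[-38.0, -0.0, 4.0], [-0.0, -0.0, 0.0]]
[[-39.0, -1.0, 4.0], [-0.0, -0.0, 0.0]]
[[-38.0, -0.0, 3.0], [-0.0, -0.0, 0.0]]
[[-39.0, -1.0, 4.0], [-0.1, -0.1, 0.1]]
-> (430, 150, 170, -40)
[[-42.0, 0.0, 8.0], [0.0, -5.3, -0.0]]
[[-41.0, 0.0, 12.0], [0.0, -5.3, -0.0]]
[[-40.0, 0.0, 16.0], [0.0, -5.3, -0.0]]
[[-38.0, 0.0, 20.0], [0.0, -5.3, -0.0]]
[[-36.0, 0.0, 23.0], [0.0, -5.3, -0.0]]
[[-34.0, 0.0, 26.0], [0.0, -5.2, -0.0]]
[[-32.0, 0.0, 29.0], [0.0, -5.3, -0.0]]
-> (545, 302, 120, -4.5)
[[-2.0, 8.0, 32.0], [0.0, -5.9, -0.0]]
[[2.0, 8.0, 32.0], [0.0, -5.9, -0.0]]
[[5.0, 8.0, 31.0], [0.0, -5.9, -0.0]]
[[8.0, 9.0, 31.0], [0.0, -5.9, -0.0]]
[[11.0, 8.0, 29.0], [0.0, -5.9, -0.0]]
[[15.0, 9.0, 28.0], [0.0, -6.0, -0.0]]
```

View pics/w2.png

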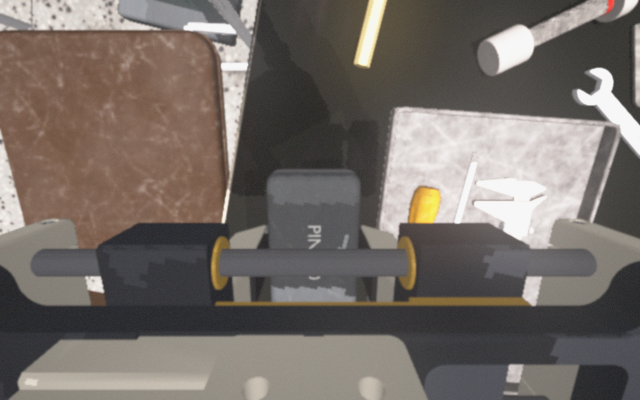

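send_rows([
  [[-20,0,2],[0,0,0],40],
  [[-39,0,4],[0,0,0],40],
  [[-39,-1,4],[0,0,0],40],
  [[-39,0,4],[0,0,0],40],
  [[-39,-1,4],[0,0,0],40],
  [[-39,0,4],[0,0,0],40],
  [[-39,0,4],[0,0,0],40],
  [[-42,0,8],[0,-5.3,0],40],
  [[-41,0,12],[0,-5.3,0],40],
  [[-40,0,16],[0,-5.3,0],40],
  [[-38,0,20],[0,-5.3,0],40],
  [[-36,0,23],[0,-5.3,0],40],
  [[-34,0,26],[0,-5.3,0],40],
  [[-32,0,29],[0,-5.3,0],40],
])

```text
time: 8.1
tool_pos: [419.5, 152.0, 155.7]
tcp_rot: [-1.579, 0.029, -0.684]
contact_force: [0.7, 0.4, -0.9]
grip_width: 49.5
```

```bash
python3 - <<'E'
from h import *
plan([(545,302,120,-4.5)],mm=42,deg=7)
E
```

```text
at [419.5 152.  155.7] [-90.5   1.6 -39.2] t 8.1 grip 49.5 F [ 0.7  0.4 -0.9]
-> (545, 302, 120, -4.5)
[[1.0, 7.0, 39.0], [-0.0, -6.9, -0.3]]
[[5.0, 7.0, 39.0], [-0.0, -6.9, -0.4]]
[[10.0, 7.0, 38.0], [-0.0, -7.0, -0.3]]
[[14.0, 7.0, 36.0], [-0.0, -6.9, -0.4]]
[[19.0, 6.0, 35.0], [-0.0, -7.0, -0.3]]
```

send_rows([
  [[1,7,39],[0,-6.9,-0.3],40],
  [[5,7,39],[0,-6.9,-0.3],40],
  [[10,7,38],[0,-6.9,-0.3],40],
  [[14,7,36],[0,-6.9,-0.4],40],
  [[17,6,30],[0,-6,-0.3],40],
  [[0,0,0],[0,0,0],40],
  [[0,0,0],[0,0,0],40],
])

```text
time: 8.98
tool_pos: [536.3, 304.9, 107.9]
tcp_rot: [-1.577, 0.018, -0.073]
contact_force: [-0.5, 0.4, -0.7]
grip_width: 49.4
```

```bash
python3 - <<'E'
from h import *
im=viewer.capture('wrist')
for n,cx,cy,L,W in (('c',545,302,90,60),('d',552.2,374.5,142,22)):
    a=np.radians(-4.5);u=np.array([np.cos(a),np.sin(a)]);v=np.array([-u[1],u[0]])
    q=[np.r_[np.array([cx,cy])+s*L/2*u+t*W/2*v,4] for s,t in ((1,1),(1,-1),(-1,-1),(-1,1))]
    cv2.polylines(im,[proj('wrist',q).round().astype(int)],True,(0,0,255),1)
cv2.imwrite('pics/w3.png',im)
for t in ['case_card','drift_card']:
    print(t,[(np.round(d['point']),round(d['conf'],2),ray('wrist',d['point'],2).round(1)) for d in spot_point('wrist',t)[:2]])
plan([(545,302,60,-4.5)])
E
```

```text
case_card []
drift_card [(array([395., 219.]), 0.73, array([554. , 374.1,   2. ]))]
at [536.8 304.7 109.1] [-90.3   0.9  -4.2] t 9.12 grip 49.7 F [ 0.2 -0.1 -1.4]
-> (545, 302, 60, -4.5)
[[9.2, 48.9, -1.9], [0.3, 0.3, -0.9]]
```

View pics/w3.png

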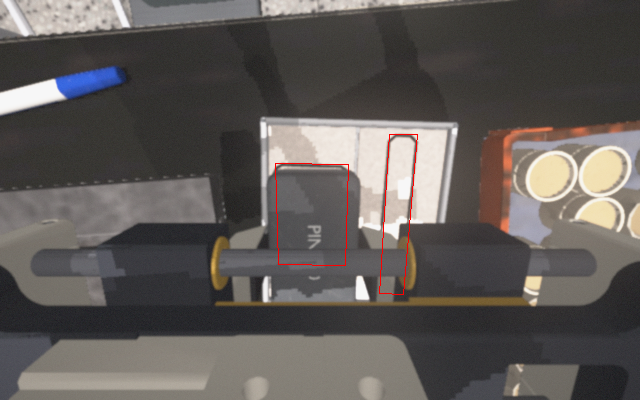

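send_rows([
  [[5,24,-1],[0.2,0.2,-0.5],40],
  [[4,23,-1],[0.1,0.1,-0.4],40],
  [[0,0,0],[0,0,0],40],
  [[0,0,0],[0,0,0],40],
])

```text
time: 9.62
tool_pos: [545.7, 300.2, 64.3]
tcp_rot: [-1.569, -0.003, -0.082]
contact_force: [0.9, 0.9, -0.7]
grip_width: 49.7
```

```bash
python3 - <<'E'
from h import *
plan([(545.5,301,44,-4.5)])
E
```

```text
at [545.7 300.2  64.3] [-89.9  -0.2  -4.7] t 9.62 grip 49.7 F [ 0.9  0.9 -0.7]
-> (545.5, 301, 44, -4.5)
[[-0.3, 20.3, 0.8], [-0.1, -0.2, 0.2]]
```

send_rows([
  [[0,10,1],[0,0,0],40],
  [[0,10,0],[0,0,0],40],
  [[0,0,0],[0,0,0],40],
  [[0,0,0],[0,0,0],40],
])

```text
time: 10.12
tool_pos: [546.4, 301.7, 44.9]
tcp_rot: [-1.568, -0.005, -0.082]
contact_force: [0.6, -0.7, -0.3]
grip_width: 50.1
```

```bash
python3 - <<'E'
from h import *
plan([(545,301.5,36,-4.5)])
E
```

```text
at [546.4 301.7  44.9] [-89.8  -0.3  -4.7] t 10.12 grip 50.1 F [ 0.6 -0.7 -0.3]
-> (545, 301.5, 36, -4.5)
[[-1.4, 8.9, -0.3], [-0.2, -0.2, 0.3]]
```

send_rows([
  [[-1,3,0],[-0.2,0,0.3],40],
  [[0,3,0],[0,0,0],40],
  [[0,2,0],[0,0,0],40],
  [[0,0,0],[0,0,0],40],
])

```text
time: 10.62
tool_pos: [545.5, 301.9, 36.6]
tcp_rot: [-1.571, -0.0, -0.082]
contact_force: [-0.8, -0.5, 0.0]
grip_width: 49.3
```

send_rows([
  [[0,1,0],[0,0,0],40],
  [[0,0,0],[0,0,0],40],
])

```text
time: 10.88
tool_pos: [545.7, 302.0, 36.2]
tcp_rot: [-1.571, -0.001, -0.082]
contact_force: [0.6, -0.1, -1.2]
grip_width: 49.4
```

send_rows([
  [[0,1,0],[0,0,0],40],
  [[0,0,0],[0,0,0],40],
])

```text
time: 11.12
tool_pos: [545.8, 302.0, 36.2]
tcp_rot: [-1.571, -0.002, -0.082]
contact_force: [-0.5, -0.2, -1.0]
grip_width: 49.7
```

send_rows([
  [[0,1.5,0],[0,0,0],40],
  [[0,0,0],[0,0,0],40],
  [[0,0,0],[0,0,0],40],
])

```text
time: 11.5
tool_pos: [546.1, 302.1, 36.0]
tcp_rot: [-1.57, -0.002, -0.082]
contact_force: [-1.0, 0.1, 0.1]
grip_width: 49.6
```

send_rows([
  [[0,0,0],[0,0,0],53],
  [[0,0,0],[0,0,0],57],
  [[0,0,0],[0,0,0],62],
  [[0,0,0],[0,0,0],62],
  [[0,-15,0],[0,0,0],62],
  [[0,-35,0],[0,0,0],62],
  [[0,-45,0],[0,0,0],62],
  [[0,-40,0],[0,0,0],70],
])

```text
time: 12.5
tool_pos: [544.4, 301.5, 173.6]
tcp_rot: [-1.573, 0.003, -0.082]
contact_force: [0.7, 0.7, 0.4]
grip_width: 68.0
```

```bash
python3 - <<'E'
from h import *
plan([(430,150,170,-40),(450,-100,170,-75),(492,-224,130,-90)],mm=50,deg=8)
im=viewer.capture('wrist');cv2.imwrite('pics/w4.png',im)
im=viewer.capture('scene');cv2.imwrite('pics/s4.png',cv2.resize(im[100:300,130:450],None,fx=2.5,fy=2.5))
E
```

```text
at [544.4 301.5 173.6] [-90.1   0.2  -4.7] t 12.5 grip 68.0 F [0.7 0.7 0.4]
-> (430, 150, 170, -40)
[[-20.0, 1.0, -32.0], [0.0, 7.1, -0.0]]
[[-16.0, 1.0, -34.0], [0.0, 7.0, -0.0]]
[[-12.0, 1.0, -36.0], [0.1, 7.1, -0.0]]
[[-7.0, 1.0, -38.0], [0.1, 7.0, -0.1]]
[[-3.0, 0.0, -38.0], [0.0, 7.1, -0.0]]
-> (450, -100, 170, -75)
[[35.0, 0.0, -36.0], [0.0, 7.0, -0.0]]
[[39.0, 0.0, -31.0], [0.0, 7.0, -0.0]]
[[43.0, 0.0, -26.0], [0.0, 7.0, -0.0]]
[[46.0, 0.0, -21.0], [0.0, 7.0, -0.0]]
[[47.0, 0.0, -15.0], [0.0, 7.0, -0.0]]
-> (492, -224, 130, -90)
[[44.0, 13.0, 3.0], [0.0, 5.0, -0.0]]
[[43.0, 14.0, 7.0], [0.0, 5.0, -0.0]]
[[42.0, 13.0, 10.0], [0.0, 5.0, -0.0]]
```

View pics/w4.png

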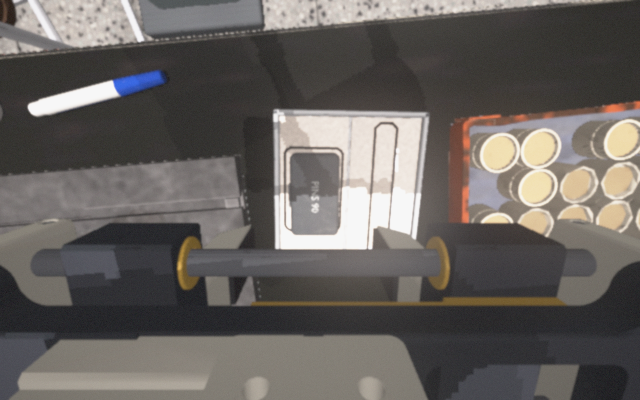

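The case lies flat inside its outline: case centre is near (316,193) and outline centre near (314,191). Next is the drift.

send_rows([
  [[-20,1,-32],[0,7,0],70],
  [[-16,1,-34],[0,7,0],60],
  [[-12,1,-36],[0,7,0],50],
  [[-7,1,-38],[0,7,0],45],
  [[-3,0,-38],[0,7,0],45],
  [[35,0,-36],[0,7,0],45],
  [[39,0,-31],[0,7,0],45],
  [[43,0,-26],[0,7,0],45],
  [[46,0,-21],[0,7,0],45],
  [[47,0,-15],[0,7,0],45],
  [[44,12,3],[0,5,0],45],
  [[43,12,7],[0,5,0],45],
  [[30,10,8],[0,5,0],45],
  [[0,0,0],[0,0,0],45],
  [[0,0,0],[0,0,0],45],
])

```text
time: 14.48
tool_pos: [478.2, -227.3, 143.6]
tcp_rot: [-1.553, 0.002, -1.613]
contact_force: [0.2, 0.5, -0.8]
grip_width: 45.2
```

```bash
python3 - <<'E'
from h import *
im=viewer.capture('wrist')
print([(d,ray('wrist',d['point'],0).round(1)) for d in spot_point('wrist','brass_drift')[:2]])
c=np.array([492.1,-224.2]);a=np.radians(-90);u=np.array([np.cos(a),np.sin(a)]);v=np.array([-u[1],u[0]])
q=[np.r_[c+s*67.5*u+t*7.5*v,7] for s,t in ((1,1),(1,-1),(-1,-1),(-1,1))]
cv2.polylines(im,[proj('wrist',q).round().astype(int)],True,(0,0,255),1); cv2.imwrite('pics/w5.png',im)
plan([(492,-224,60,-90)])
E
```

```text
[({'point': [328.7, 192.6], 'conf': 0.77}, array([ 497.8, -225.4,    0. ]))]
at [ 478.3 -227.   143.8] [-89.    0.1 -92.4] t 14.57 grip 44.9 F [ 0.3 -0.   0.7]
-> (492, -224, 60, -90)
[[-2.0, 42.0, 6.0], [-0.5, -1.2, -0.0]]
[[-1.0, 42.0, 6.0], [-0.5, -1.2, -0.1]]
```

View pics/w5.png

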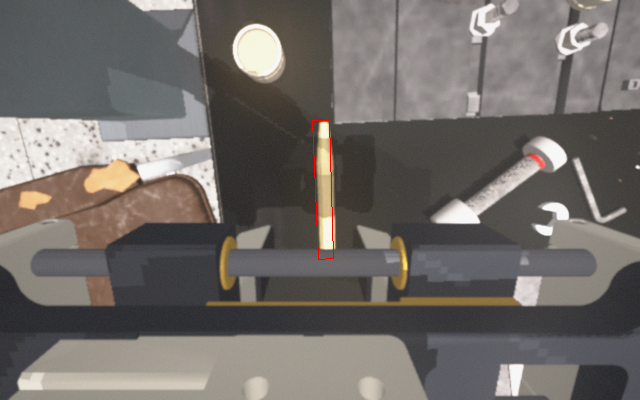

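send_rows([
  [[-2,42,8],[-0.5,-1.2,0],45],
  [[-1,40,7],[-0.5,-1.2,0],45],
  [[0,0,0],[0,0,0],45],
  [[0,0,0],[0,0,0],45],
])

```text
time: 15.08
tool_pos: [496.4, -221.9, 64.6]
tcp_rot: [-1.566, -0.002, -1.564]
contact_force: [1.2, -0.5, -0.5]
grip_width: 45.2
```

```bash
python3 - <<'E'
from h import *
im=viewer.capture('wrist')
print([(d,ray('wrist',d['point'],0).round(1)) for d in spot_point('wrist','brass_drift')[:2]])
c=np.array([494,-224.2]);a=np.radians(-90);u=np.array([np.cos(a),np.sin(a)]);v=np.array([-u[1],u[0]])
q=[np.r_[c+s*67.5*u+t*7.5*v,7] for s,t in ((1,1),(1,-1),(-1,-1),(-1,1))]
cv2.polylines(im,[proj('wrist',q).round().astype(int)],True,(0,0,255),1); cv2.imwrite('pics/w6.png',im)
plan([(494,-224,25,-90)])
E
```

```text
[({'point': [309.7, 223.7], 'conf': 0.81}, array([ 495.8, -225.3,    0. ]))]
at [ 496.4 -222.2   64.8] [-89.7  -0.1 -89.6] t 15.18 grip 45.1 F [-0.  -0.2 -0.7]
-> (494, -224, 25, -90)
[[1.7, 39.8, -2.6], [-0.3, 0.4, 0.1]]
```

View pics/w6.png

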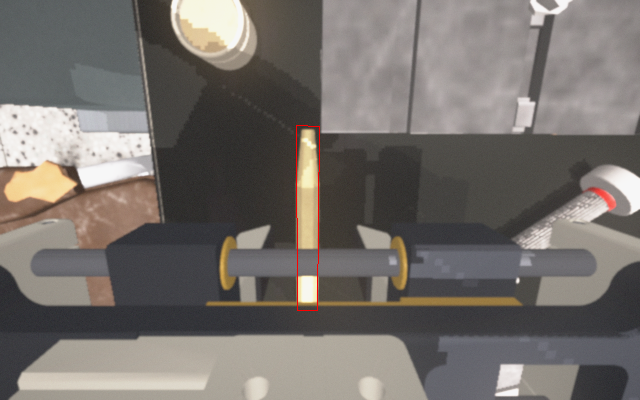

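send_rows([
  [[2,20,-1],[-0.2,0.2,0.1],45],
  [[2,18,-1],[0,0.1,0],45],
  [[0,0,0],[0,0,0],45],
  [[0,0,0],[0,0,0],45],
])

```text
time: 15.68
tool_pos: [496.9, -228.1, 32.4]
tcp_rot: [-1.56, -0.006, -1.57]
contact_force: [0.6, 0.4, 0.1]
grip_width: 44.9
```

```bash
python3 - <<'E'
from h import *
plan([(494,-226,25,-90)])
E
```

```text
at [ 496.9 -228.1   32.4] [-89.4  -0.3 -90. ] t 15.68 grip 44.9 F [0.6 0.4 0.1]
-> (494, -226, 25, -90)
[[-2.2, 7.4, -3.0], [-0.6, 0.0, 0.3]]
```

send_rows([
  [[-1,4,-2],[-0.6,0,0.3],45],
  [[-1,4,-1],[0,0,0],40],
  [[0,0,0],[0,0,0],40],
])

```text
time: 16.05
tool_pos: [494.5, -226.4, 25.7]
tcp_rot: [-1.569, -0.002, -1.57]
contact_force: [0.9, -0.0, -0.3]
grip_width: 40.0
```

send_rows([
  [[0,1,0],[0,0,0],30],
  [[0,0,0],[0,0,0],5],
  [[0,0,0],[0,0,0],5],
  [[0,0,0],[0,0,0],5],
  [[0,0,0],[0,0,0],5],
  [[0,0,0],[0,0,0],5],
  [[0,0,0],[0,0,0],5],
])

```text
time: 16.92
tool_pos: [494.3, -226.3, 24.7]
tcp_rot: [-1.569, -0.002, -1.57]
contact_force: [-0.2, -0.3, -0.1]
grip_width: 13.1
```

send_rows([
  [[0,-8,0],[0,0,0],5],
  [[0,-20,0],[0,0,0],5],
  [[0,-30,0],[0,0,0],5],
  [[0,-40,0],[0,0,0],5],
  [[0,-30,0],[0,0,0],5],
  [[0,0,0],[0,0,0],5],
])

```text
time: 17.68
tool_pos: [493.7, -225.7, 157.5]
tcp_rot: [-1.57, -0.001, -1.57]
contact_force: [0.1, 0.0, -1.2]
grip_width: 13.3
```

```bash
python3 - <<'E'
from h import *
im=viewer.capture('wrist');cv2.imwrite('pics/w7.png',im)
plan([(450,-100,180,-75),(430,150,180,-40),(549,374,120,-4.5)],mm=45,deg=7)
E
```

```text
at [ 492.9 -225.2  156. ] [-90.1   0.  -90. ] t 17.73 grip 13.3 F [-0.3  0.2 -1.7]
-> (450, -100, 180, -75)
[[-42.0, -8.0, -14.0], [0.0, -5.0, -0.0]]
[[-43.0, -8.0, -11.0], [0.0, -5.0, -0.0]]
[[-43.0, -8.0, -7.0], [0.1, -5.0, -0.0]]
-> (430, 150, 180, -40)
[[-41.0, 0.0, 8.0], [-0.0, -5.8, -0.0]]
[[-40.0, 0.0, 12.0], [-0.0, -5.8, -0.0]]
[[-39.0, 0.0, 16.0], [-0.0, -5.8, -0.0]]
[[-37.0, 0.0, 19.0], [-0.0, -5.9, -0.0]]
[[-35.0, 0.0, 23.0], [-0.0, -5.8, -0.0]]
[[-32.0, 0.0, 27.0], [-0.0, -5.9, -0.0]]
-> (549, 374, 120, -4.5)
[[-9.0, 10.0, 41.0], [-0.0, -5.9, -0.0]]
[[-4.0, 10.0, 42.0], [-0.0, -5.9, -0.0]]
[[-0.0, 10.0, 42.0], [-0.0, -5.9, -0.0]]
[[4.0, 10.0, 42.0], [-0.0, -5.9, -0.0]]
[[8.0, 10.0, 42.0], [-0.0, -5.9, -0.0]]
[[13.0, 11.0, 40.0], [-0.1, -6.0, -0.0]]
```

View pics/w7.png

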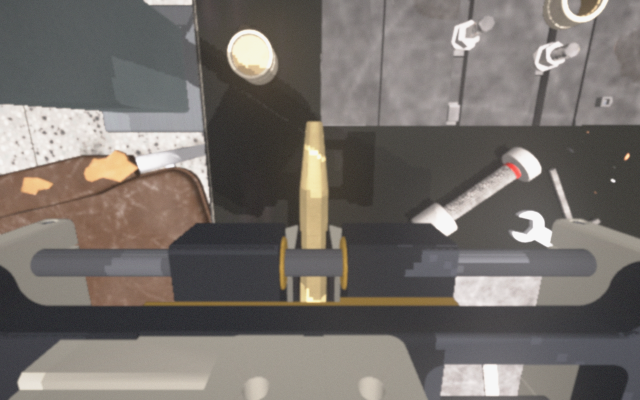

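The drift is held straight: its far end shows at (313,122) and its near end by the fingers at (313,300). Now I carry it over.

send_rows([
  [[-22,-4,-7],[0,-3,0],5],
  [[-42,-8,-13],[0,-5,0],5],
  [[-43,-8,-10],[0,-5,0],5],
  [[-43,-6,-4],[0,-5,0],5],
  [[-41,0,8],[0,-5.8,0],5],
  [[-40,0,12],[0,-5.8,0],5],
  [[-39,0,16],[0,-5.8,0],5],
  [[-37,0,19],[0,-5.8,0],5],
  [[-35,0,23],[0,-5.8,0],5],
  [[-32,0,27],[0,-5.8,0],5],
])

```text
time: 18.98
tool_pos: [393.8, 178.9, 170.4]
tcp_rot: [-1.582, 0.025, -0.625]
contact_force: [0.5, -0.9, -1.4]
grip_width: 13.6
```

```bash
python3 - <<'E'
from h import *
plan([(552,374,130,-4.5)],mm=45,deg=7)
E
```

```text
at [393.8 178.9 170.4] [-90.6   1.4 -35.8] t 18.98 grip 13.6 F [ 0.5 -0.9 -1.4]
-> (552, 374, 130, -4.5)
[[3.0, 6.0, 42.0], [0.0, -5.2, -0.3]]
[[6.0, 6.0, 41.0], [0.1, -5.2, -0.3]]
[[10.0, 6.0, 41.0], [0.0, -5.2, -0.2]]
[[14.0, 7.0, 40.0], [0.1, -5.2, -0.3]]
[[17.0, 7.0, 38.0], [0.0, -5.3, -0.2]]
[[20.0, 6.0, 37.0], [0.1, -5.2, -0.3]]
```

send_rows([
  [[3,6,42],[0,-5.2,-0.3],5],
  [[6,6,41],[0,-5.2,-0.3],5],
  [[10,6,41],[0,-5.2,-0.3],5],
  [[14,6,40],[0,-5.2,-0.3],5],
  [[17,5,38],[0,-5.2,-0.3],5],
  [[18,2,32],[0,-4,-0.2],5],
  [[0,0,0],[0,0,0],5],
  [[0,0,0],[0,0,0],5],
])

```text
time: 19.98
tool_pos: [542.6, 377.0, 117.2]
tcp_rot: [-1.589, 0.021, -0.079]
contact_force: [-0.3, -0.7, -0.3]
grip_width: 13.5
```

```bash
python3 - <<'E'
from h import *
o=bot.get_obs();p=o['tool_pos'];rot=R.from_euler('xyz',o['tcp_rot'])
im=viewer.capture('wrist'); im0=im.copy()
for n,cx,cy,L,W in (('d',552.2,374.5,142,22),):
    a=np.radians(-4.5);u=np.array([np.cos(a),np.sin(a)]);v=np.array([-u[1],u[0]])
    q=[np.r_[np.array([cx,cy])+s*L/2*u+t*W/2*v,4] for s,t in ((1,1),(1,-1),(-1,-1),(-1,1))]
    cv2.polylines(im,[proj('wrist',q).round().astype(int)],True,(0,0,255),1)
# bar, level, relative to tool: underside 25 ahead... centre at y_tool=+18.5
q=[p+rot.apply([s*67.5,18.2,t*7.5]) for s,t in ((1,1),(1,-1),(-1,-1),(-1,1))]
cv2.polylines(im,[proj('wrist',q).round().astype(int)],True,(255,0,0),1)
cv2.imwrite('pics/w8.png',im)
print([(np.round(d['point']),round(d['conf'],2),ray('wrist',d['point'],2).round(1)) for d in spot_point('wrist','drift_card')[:2]])
plan([(551.5,374.5,60,-4.7)])
E
```

```text
[(array([311., 214.]), 0.56, array([552.4, 372.3,   2. ]))]
at [542.8 376.9 118.1] [-91.    1.1  -4.5] t 20.07 grip 13.1 F [ 0.4  0.  -1.6]
-> (551.5, 374.5, 60, -4.7)
[[5.0, 29.0, -0.0], [0.5, 0.1, -0.6]]
[[5.0, 29.0, -1.0], [0.5, 0.1, -0.5]]
```

View pics/w8.png

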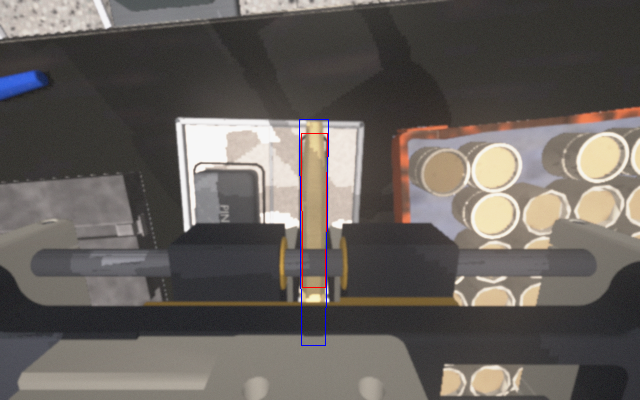

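send_rows([
  [[5,27,0],[0.5,0.1,-0.6],5],
  [[4,27,-1],[0.5,0.1,-0.5],5],
  [[0,0,0],[0,0,0],5],
  [[0,0,0],[0,0,0],5],
])

```text
time: 20.58
tool_pos: [551.0, 372.4, 66.1]
tcp_rot: [-1.569, -0.002, -0.086]
contact_force: [-1.1, 0.3, -0.7]
grip_width: 13.3
```

```bash
python3 - <<'E'
from h import *
plan([(552,374,38,-4.7)])
E
```

```text
at [551.  372.4  66.1] [-89.9  -0.1  -4.9] t 20.57 grip 13.3 F [-1.1  0.3 -0.7]
-> (552, 374, 38, -4.7)
[[0.8, 28.1, 1.7], [-0.1, -0.2, 0.1]]
```

send_rows([
  [[0,14,1],[-0.1,-0.2,0.1],5],
  [[0,13,1],[0,0,0],5],
  [[0,0,0],[0,0,0],5],
  [[0,0,0],[0,0,0],5],
])

```text
time: 21.08
tool_pos: [551.7, 375.1, 39.5]
tcp_rot: [-1.57, -0.003, -0.082]
contact_force: [0.1, 0.3, -1.4]
grip_width: 13.4
```

```bash
python3 - <<'E'
from h import *
plan([(552,374,29,-4.7)])
E
```

```text
at [551.7 375.1  39.5] [-89.9  -0.2  -4.7] t 21.07 grip 13.4 F [ 0.1  0.3 -1.4]
-> (552, 374, 29, -4.7)
[[0.3, 10.5, -1.1], [-0.1, 0.0, 0.2]]
```

send_rows([
  [[0,4,-1],[0,0,0.2],5],
  [[0,4,0],[0,0,0],5],
  [[0,2,0],[0,0,0],5],
  [[0,1,0],[0,0,0],5],
  [[0,0,0],[0,0,0],5],
])

```text
time: 21.7
tool_pos: [552.1, 374.3, 28.8]
tcp_rot: [-1.569, -0.0, -0.082]
contact_force: [-0.5, 0.3, -1.8]
grip_width: 13.2
```

send_rows([
  [[0,1,0],[0,0,0],5],
  [[0,0,0],[0,0,0],5],
  [[0,0,0],[0,0,0],5],
])

```text
time: 22.08
tool_pos: [552.3, 374.4, 28.7]
tcp_rot: [-1.569, -0.001, -0.082]
contact_force: [0.0, 0.2, -1.0]
grip_width: 13.5
```

Heights match the expected 28.7 for resting on the card, so I release.

send_rows([
  [[0,0,0],[0,0,0],16],
  [[0,0,0],[0,0,0],20],
  [[0,0,0],[0,0,0],24],
  [[0,0,0],[0,0,0],27],
  [[0,0,0],[0,0,0],27],
  [[0,-12,0],[0,0,0],27],
  [[0,-25,0],[0,0,0],27],
  [[0,-40,0],[0,0,0],27],
  [[0,-45,0],[0,0,0],27],
  [[-40,-30,0],[0,0,0],40],
  [[-40,-20,0],[0,0,0],40],
  [[0,0,0],[0,0,0],40],
])

```text
time: 23.58
tool_pos: [471.5, 381.0, 211.6]
tcp_rot: [-1.564, -0.006, -0.083]
contact_force: [0.9, 0.1, 0.2]
grip_width: 40.1
```

```bash
python3 - <<'E'
from h import *
plan([])
im=viewer.capture('scene');cv2.imwrite('pics/s9.png',cv2.resize(im[100:220,130:310],None,fx=4.4,fy=4.4,interpolation=2))
for c in ('scene',):
  for t in ('pin_case','brass_drift'): print(t,[(round(d['conf'],2),ray(c,d['point'],4).round(1)) for d in spot_point(c,t)[:2]])
im=viewer.capture('wrist');cv2.imwrite('pics/w9.png',im)
for t in ('pin_case','brass_drift','case_card','drift_card'): print(t,[(round(d['conf'],2),ray('wrist',d['point'],4).round(1)) for d in spot_point('wrist',t)[:2]])
E
```

```text
at [471.5 381.  211.6] [-89.6  -0.3  -4.7] t 23.57 grip 40.1 F [0.9 0.1 0.2]
pin_case [(0.74, array([554.9, 371.3,   4. ])), (0.62, array([533.2, 297.9,   4. ]))]
brass_drift [(0.72, array([550.4, 375.8,   4. ]))]
pin_case []
brass_drift [(0.92, array([551.9, 374.6,   4. ]))]
case_card []
drift_card []
```

View pics/w9.png

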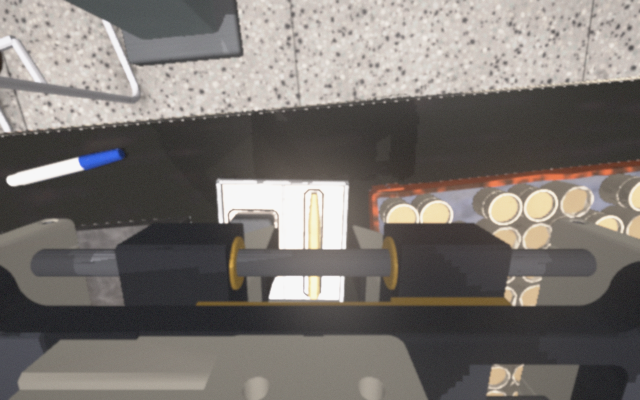

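View pics/s9.png

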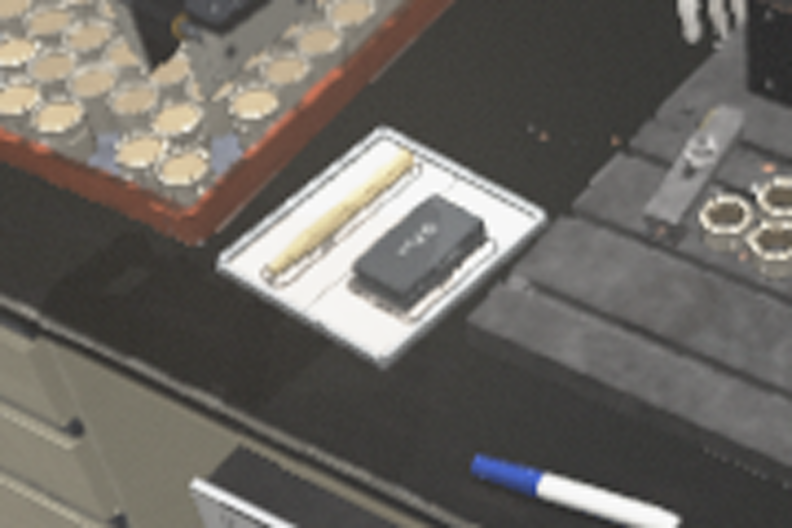

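```bash
python3 - <<'E'
from h import *
im=viewer.capture('top')
for (cx,cy,L,W,z) in ((545,302,85,52,26),(552.2,374.5,135,15,11),(545,302,90,60,4)):
    a=np.radians(-4.5);u=np.array([np.cos(a),np.sin(a)]);v=np.array([-u[1],u[0]])
    q=np.array([np.r_[np.array([cx,cy])+s*L/2*u+t*W/2*v,z] for s,t in ((1,1),(1,-1),(-1,-1),(-1,1))])
    print(((proj('top',q)-[180,150]+.4)*5.6).round().tolist())
cv2.imwrite('pics/t9.png',cv2.resize(im[150:240,180:320],None,fx=5.6,fy=5.6,interpolation=2))
E
```

```text
[[252.0, 161.0], [342.0, 168.0], [329.0, 316.0], [239.0, 309.0]]
[[169.0, 112.0], [195.0, 114.0], [174.0, 345.0], [148.0, 343.0]]
[[255.0, 160.0], [357.0, 168.0], [344.0, 322.0], [241.0, 314.0]]
```

View pics/t9.png

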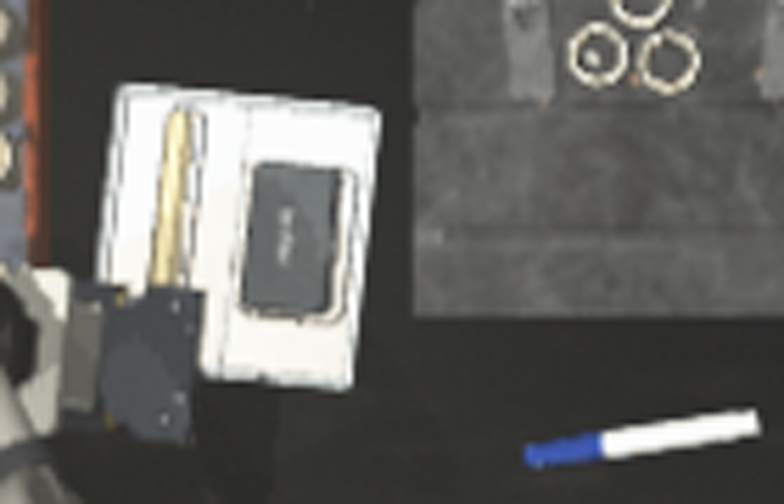

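Seen from above, the case corners (254,161), (342,168), (330,315) and (240,307) match the predicted centred pose within about 2 px of the enlarged crop, roughly 1 mm. The drift's edges match their predicted outline too. I hand in.

```bash
python3 -c "
from plant import bot
print(bot.close_job())"
```

```text
the job is handed in; nothing more can be done
None
```

I laid the pin case and the brass drift on their own outlines in the tray and handed the job in at about 24 s of the 62 s allowed. I lowered both onto the cards before opening the fingers, and the arm was well clear at hand-in; the handing-in reports no verdict.

- **Pin case:** right way up, and within about 1 mm of the centred, lined-up pose in the last top picture. That picture is only as good as the camera calibration, about 2 mm.
- **Brass drift:** the wrist camera put it at (551.9, 374.6) mm. The outline centre is (552.2, 374.5) mm, and it is lined up with the outline.

**Checks that disagreed or were weak:**
- The scene-camera network put the case about 12 mm nearer the robot than the other pictures, and it also took the drift for a case. I set both aside because the top and wrist pictures show the case centred.
- The last top picture had the gripper in front of the drift's near end. The wrist and scene pictures show the whole bar on its outline.
- The fingers read about 2 mm under the stated widths on both parts. Both held firmly.
- Contact with the cards did not show clearly in the force reading. I judged the set-down by height, to about 1 mm.

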